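Fetch the nut out of the parts cleaner with the dipping tongs

ROBOT

A 7-joint arm with a two-finger parallel gripper is mounted at the origin on a cart in front of the work surface, level with it; the furniture and walls round the work are solid. World frame = base frame: x ahead of the robot, y to its left, z up, the work surface at z = 0. Lengths are in mm, angles in degrees, forces in N, time in s.
With the tool pointing down it reaches from about 400 to 925 mm from the base axis. Payload 5.6 kg.
Tool frame: the origin (TCP) lies at the very end of the fingers, on their centre line; the grasp point (between the pads) lies 19 mm behind it; z points along the fingers, y is the line along which they close (so a half turn about z gives the same grasp; the last joint's range is limited). The gripper opens to 85 mm and grips with 20 to 120 N. Pads are 22 mm wide; open, the fingers measure 114 mm over their backs; the gripper's body (76 mm by 85 mm) begins 54 mm behind the grasp point. The pads swing forward as they close: fully open they stand 13 mm farther back than shut.
Start: joints at [-70.76, 26.786, -0.665, 91.828, 0.344, 61.387, -3.226], TCP at [240.414, 603.912, 231.29] pointing down, gripper open.
Joint ranges: [-144.91, 144.91], [-17.63, 115.5], [-89.93, 88.59], [15.96, 139.68], [-74.01, 254.01], [8.47, 105.57], [-167.45, 167.45]. Speed limits (degrees/s): [147.25, 147.25, 180, 180, 180, 180, 180].

INTERFACE

Orientations are given as [roll, pitch, yaw] about the fixed x, y, z axes, in that order (R = Rz(yaw) Ry(pitch) Rx(roll)).
In Python, from cell import manip, kin, vision, current_time_s, current_qpos, current_qvel, current_joint_torque, current_eef_pos, current_tcp_rot, current_contact_force, current_torque, current_width, current_grip_force gives the robot as it stands. Calls block until the motion is done:
- manip.goto(position, orientation): joint-space move of the TCP to a pose.
- manip.line_to(position, attitude=None, vel=150): straight line of the TCP; attitude=None keeps the orientation; vel is the mean speed in mm/s.
- manip.move_j(angles): joint-space move.
- manip.move_gripper(opening, newtons=None): finger opening in mm; newtons is the grip in N (None keeps the last); returns when the fingers have stopped.
- manip.wait(seconds).
- kin.ik(position, orientation): joint angles nearest the present ones, or None.
- vision.snapshot(name): name is "scene" or "side" or "wrist"; returns (picture, depth): 400x640x3 uint8, red, green, blue; 400x640 float32, mm along the optical axis (not along the pixel's ray), 0 where there is no reading.
- vision.get_calibration(name): a dict with "intrinsics" (3x3 intrinsics, pixels), "extrinsics" (4x4, takes a point from camera to world coordinates). Camera axes: x right, y up, looking along -z (the intrinsics and any distortion apply to the point x, -y, -z); pixel columns grow to the right and rows downward; lengths in mm; the calibration is good to about 2 mm. A picture is of the moment at which its call begins: read the wrist's pose just before it. get_calibration takes no time and is no camera call; for the wrist camera it gives the pose at the moment of the call.
A pose or a line that the arm cannot do raises manip.IKError and nothing moves.
- manip.hand_in(): hands the job in; it is judged then, once.
Trained networks look in the newest picture that a camera, given by its name, has taken for a name from the list of things; names that differ only in an ending like _2 or _b are one class to them, and where a whole thing is asked for, a point or a joint stands for the part that bears it (a point fixed in the world has none). Each returns a list of dicts, best first, with "confidence" (0 to 1); they miss things now and then, are a little off and sometimes report something else, mostly with a low value. They report only what shows in the picture. A call takes as long as a camera call. They do not tell look-alikes from the thing itself.
- vision.trace(label, camera): "pixels" (400x640 bool, what is visible of it) and "box" ([left, top, width, height] in pixels, round what is visible of it).
Readings, each from a call of its own:
- current_time_s(): time.
- current_qpos(): joint angles.
- current_qvel(): joint speeds.
- current_joint_torque(): joint torques, N m.
- current_eef_pos(): TCP position.
- current_tcp_rot(): TCP orientation.
- current_contact_force(): force on the tool from outside, world axes, zero at the start.
- current_torque(): the same for the moment, N m.
- current_width(): finger opening in mm.
- current_grip_force(): force on a finger pad.
Only numpy, scipy, OpenCV 4.12 (cv2) and the standard library are available. Lean on these libraries where they do the work, as an engineer would, in place of code of your own. Each camera call takes 0.05 s, during which the arm holds its last target. There are 200 camera calls.

TASK

Take the lid off the parts cleaner by its handle, set it down flat on a clear patch of the bench and let go of it. Then draw the dipping tongs out of their holder, reach down into the tank with them, squeeze them shut on the nut and lift it out, never touching the degreased nut with the fingers themselves. Finish while holding it: the nut gripped in the upright tongs, still, a few centimetres above the rim of the open tank so that it can drip back into it; knock nothing else about.

Things in the scene. Friction and masses are not known exactly. Their poses are not given: they have to be found in the camera images.
- parts_cleaner: Benchtop parts cleaner, fixed: blue box 134 (x) x 154 (y) x 115 mm high with a steel rim, a grey front panel with dial and red switch facing its -x. Origin: middle of its underside. The tank inside is empty of liquid, open at the top, 110 (x) x 130 (y) mm and centred; its flat floor is 25 mm above the origin, its rim 115 mm above it.
- lid: Loose steel lid of the cleaner, 0.3 kg: plate 128 (x) x 148 (y) x 4 mm with a locating lip 102 x 122 mm that stands 6 mm below the plate and drops into the tank with 4 mm play. Origin: middle of the lip's underside, so it reads z = 0 when it lies flat on the bench and 109 mm above the cleaner's origin when it is on. A black bar handle 13 mm wide (x), 14 mm high and 84 mm long (along the lid's y) stands on two posts across its middle.
- lid_handle (a point): Middle of the lid's bar handle, 43 mm above the lid's origin; the bar's underside is 26 mm above the plate, so it is taken from above with the fingers closing along the lid's x.
- nut: Rusty brown hexagon nut, 16 mm high, 30 mm across flats and 35 mm across corners, 0.07 kg, lying flat on the tank floor. Origin: middle of its underside. Two corners lie on its x axis (+x and -x); the flats face its directions 30, 90 and 150 degrees from x and opposite.
- tongs_holder: Holder for the tongs, fixed: steel foot 70 x 84 x 8 mm and a yellow rectangular sleeve 28 (x) x 74 (y) mm outside, 3 mm wall, open at the top, 83 mm high. Origin: middle of its underside. The tongs stand in it jaws down, on a floor 8 mm above the origin, and their grips reach 178 mm above the bench.
- tongs: Spring dipping tongs, upright, about 170 mm tall, 0.12 kg: two crossed steel arms on a rivet, red flat grips at the top, flat steel jaws at the bottom. Origin: midway between the jaw tips at their lower end; z up along the tongs, y the line along which grips and jaws close. Rivet 80 mm above the origin. Jaws 18 mm wide (x) and 24 mm high, about 48 mm apart inside and 60 mm over the outside when open. Drawn out straight up by 80 mm they are clear of the holder.
- tongs_grip (a point): Midway between the two red grips, 150 mm above the tongs' origin (top of the grips 170 mm). The grips are 20 mm wide (x), 42 mm high and, outside to outside, 62 mm apart when open, about 45 mm when the jaws hold the nut by two flats and 28 mm when shut. A spring pushes them apart with 6 N per grip when open and about 9 N on the nut, so squeezing them to some 56 mm already carries the tongs while the jaws stay open about 42 mm.
- tongs_left (a joint): Closing angle of each arm (the two are coupled), rad: 0 open, about 0.125 with the nut held by two flats, 0.25 shut.
- clear_patch (a point): Middle of a patch of bench, 140 x 160 mm (x, y), that is kept clear to the right of the work; room to lay the lid down with its sides along x and y.
- mug: White enamel mug, bystander, 91 mm high.
- tape_roll: Roll of masking tape lying flat, bystander, 105 mm across.
- red_pliers: Red-handled pliers lying flat, bystander, 191 mm long.
- oil_can: Green oil can with a long spout, bystander, 190 mm high.
- tape_measure: Yellow tape measure, bystander, 33 x 88 x 64 mm.
Mind the look-alikes: they are no part of the job. There is more than one size of the tongs_holder; the one meant has the size given above.

How it is judged:
By the outcome, as a careful person would: the job done as asked, in the order asked, and still so for the second after the job is handed in, while the arm keeps its last pose, push and grip.
It also fails if it takes over 54 s, if anything falls off the work surface, if the arm or the gripper's body presses on something with over 40 N, if the wrist force passes 120 N, or if a joint passes its speed limit or range.

## Working session

There is one attempt and no reset: what is moved stays moved. The work goes in short steps, each a Python script; the robot and the scene stay as the last script left them, time stands still between calls to the robot, and variables do not carry over. Pictures are saved under pics/ and viewed, at most 13 in all, crops included, and the job is handed in when it is done.

```bash
ls; mkdir -p pics; cat > h.py <<'E'
import numpy as np, cv2
from cell import *
def snap(n,save=None):
    c=vision.get_calibration(n); p,d=vision.snapshot(n)
    if save: cv2.imwrite('pics/'+save,p[:,:,::-1])
    K=np.array(c['intrinsics']);T=np.array(c['extrinsics'])
    v,u=np.mgrid[0:400,0:640]
    X=(u-K[0,2])/K[0,0]*d; Y=(v-K[1,2])/K[1,1]*d
    P=np.stack([X,-Y,-d,np.ones_like(d)],-1)@T.T
    P=P[...,:3]; P[d<=0]=np.nan
    return p,d,P
E
python3 - <<'E'
from h import *
for n in ['scene','side']:
    p,d,P=snap(n,n+'1.png')
    c=vision.get_calibration(n);print(n,[k for k in c],np.round(c['extrinsics'],2).tolist())
    for l in ['parts_cleaner','lid','tongs_holder','tongs','nut','mug','tape_roll','red_pliers','oil_can','tape_measure']:
        for r in vision.trace(l,n):
            m=r['pixels']; q=P[m]; q=q[~np.isnan(q[:,0])]
            print(l,round(r['confidence'],2),r['box'],np.round(np.percentile(q,[2,50,98],axis=0)).astype(int).tolist() if len(q) else None)
E
```

```text
pics
scene ['intrinsics', 'extrinsics'] [[0.91, 0.3, -0.29, 218.33], [-0.41, 0.67, -0.62, -1033.89], [0.01, 0.68, 0.73, 976.54], [0.0, 0.0, 0.0, 1.0]]
parts_cleaner 0.63 [258.1, 145.4, 49.7, 44.0] [[458, -119, 14], [507, -112, 70], [596, 11, 118]]
lid 0.86 [255.7, 133.7, 50.5, 30.1] [[468, -112, 115], [526, -48, 121], [596, 34, 160]]
tongs_holder 0.64 [350.5, 296.9, 21.3, 30.3] [[496, -699, 1], [519, -671, 12], [555, -635, 63]]
tongs_holder 0.62 [313.1, 190.1, 26.6, 34.1] [[551, -342, 5], [577, -325, 15], [621, -261, 88]]
tongs_holder 0.55 [259.9, 135.2, 45.4, 31.3] [[467, -111, 116], [526, -48, 121], [592, 31, 160]]
tongs_holder 0.5 [240.2, 201.1, 32.8, 44.1] [[304, -310, 0], [369, -244, 14], [441, -171, 20]]
tongs 0.54 [324.4, 172.2, 8.2, 32.1] [[573, -332, 25], [589, -302, 146], [604, -269, 175]]
nut 0.52 [357.2, 188.7, 27.1, 35.9] [[678, -410, 11], [717, -377, 57], [757, -331, 91]]
mug 0.88 [348.5, 189.6, 34.7, 36.6] [[656, -409, 5], [714, -366, 59], [758, -329, 92]]
tape_roll 0.77 [228.9, 170.2, 26.9, 23.4] [[324, -83, 2], [370, -46, 23], [417, 13, 30]]
red_pliers 0.69 [241.8, 2
[... 699 characters left out ...]
 204.0, 15.0, 18.6] [[565, -335, 29], [582, -283, 68], [609, -261, 87]]
tongs 0.81 [295.6, 176.0, 15.0, 35.4] [[573, -330, 80], [589, -295, 149], [605, -267, 173]]
mug 0.86 [255.9, 191.0, 35.2, 29.4] [[651, -409, 8], [711, -341, 61], [753, -329, 90]]
mug 0.52 [291.8, 194.5, 5.4, 21.0] [[621, -454, 7], [638, -425, 47], [650, -415, 64]]
tape_roll 0.83 [361.4, 261.7, 44.0, 27.1] [[325, -81, 0], [373, -18, 19], [421, 18, 26]]
red_pliers 0.71 [349.3, 228.8, 51.6, 22.8] [[305, -304, 0], [373, -226, 12], [444, -165, 17]]
oil_can 0.96 [213.6, 212.2, 35.7, 81.5] [[710, -4, 7], [740, 19, 41], [775, 41, 163]]
tape_measure 0.44 [292.5, 194.1, 6.2, 19.6] [[624, -439, 7], [638, -423, 41], [649, -415, 62]]
```

```bash
python3 - <<'E'
import cv2
a=cv2.imread('pics/scene1.png')[110:340,200:440];b=cv2.imread('pics/side1.png')[150:300,180:420]
cv2.imwrite('pics/s1.png',cv2.resize(a,None,fx=2.5,fy=2.5,interpolation=cv2.INTER_CUBIC))
cv2.imwrite('pics/s2.png',cv2.resize(b,None,fx=3.2,fy=3.2,interpolation=cv2.INTER_CUBIC))
E
```

```text
(no output)
```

View pics/s1.png

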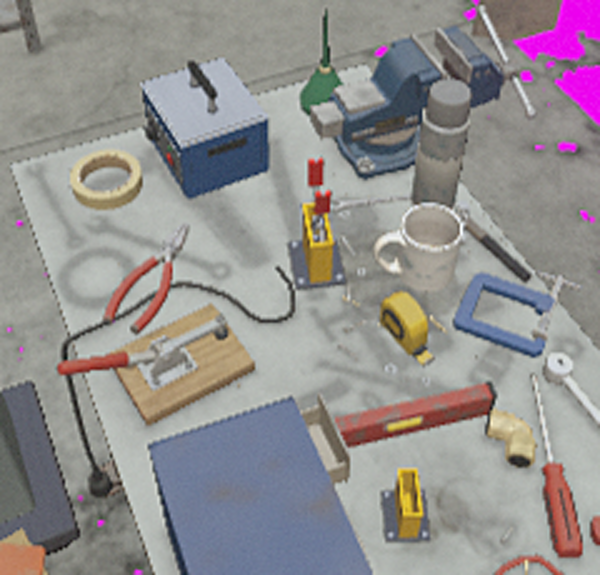

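View pics/s2.png

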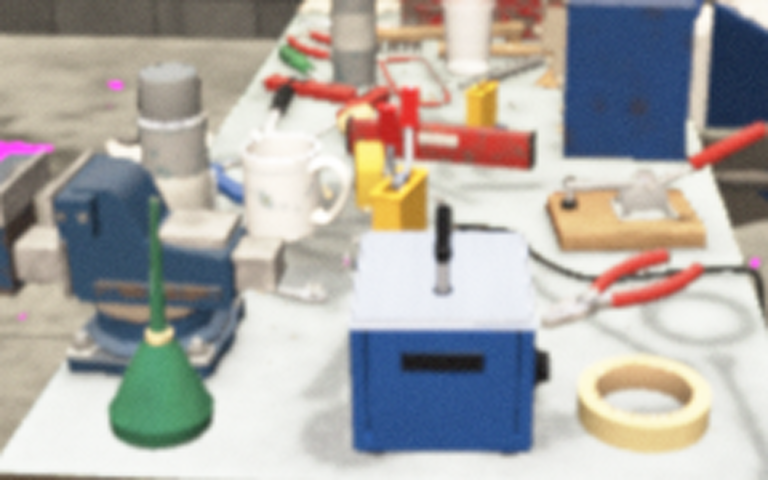

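The scene shows two yellow holders. The one at crop (318,250), which is scene pixel (327,210), is tall and has the tongs in it with red grips at crop (316,172) and (322,202). The small empty one at crop (405,505) is the look-alike. The lid handle is at crop (203,85). Next I'll measure the poses and look for free bench.

```bash
python3 - <<'E'
from h import *
print(current_time_s())
H=np.full((110,140),-1.)  # x 300..850 , y -600..100 at 5mm
for n in ['scene','side']:
    p,d,P=snap(n)
    q=P.reshape(-1,3);c=p.reshape(-1,3).astype(int)
    np.save(n+'.npy',P)
    ok=~np.isnan(q[:,0]);q=q[ok];c=c[ok]
    # lid handle
    m=(abs(q[:,0]-527)<90)&(abs(q[:,1]+38)<95)
    t=q[m&(q[:,2]>145)&(q[:,2]<170)];print(n,'handle',len(t),t.mean(0),np.percentile(t,[2,98],axis=0))
    pl=q[m&(q[:,2]>110)&(q[:,2]<126)]; r=cv2.minAreaRect(pl[:,:2].astype(np.float32));print('plate',r,np.median(pl[:,2]))
    # tongs grips
    m=(abs(q[:,0]-588)<45)&(abs(q[:,1]+300)<60)
    t=q[m&(q[:,2]>135)];ct=c[m&(q[:,2]>135)];print('grips',len(t));print(np.round(t[np.argsort(t[:,1])][::max(1,len(t)//12)]).tolist())
    t=q[m&(q[:,2]>40)&(q[:,2]<95)];print('sleeve',np.percentile(t,[3,97],axis=0))
    t=q[m&(q[:,2]>3)&(q[:,2]<14)];print('foot',cv2.minAreaRect(t[:,:2].astype(np.float32)))
    ix=((q[:,0]-300)//10).astype(int);iy=((q[:,1]+600)//10).astype(int)
    ok=(ix>=0)&(ix<55)&(iy>=0)&(iy<70)
    np.maximum.at(H,(ix[ok],iy[ok]),q[ok,2])
# rows: x far first; cols: y left(+)
for i in range(54,-1,-1):
    print(300+10*i,''.join('?' if h<-0.5 and h==-1 else '.' if h<7 else '+' if h<30 else '#' for h in H[i,:70][::-1]))
E
```

```text
1.1
scene handle 71 [528.34332647 -44.21357293 158.3260897 ] [[521.52984366 -79.03679885 150.41008329]
 [535.88574366  -3.85347141 162.81674005]]
plate ((530.1101684570312, -39.604583740234375), (136.4820556640625, 157.89349365234375), 3.629526138305664) 120.24719272325348
grips 121
[[586.0, -332.0, 172.0], [577.0, -331.0, 175.0], [581.0, -330.0, 172.0], [582.0, -328.0, 161.0], [583.0, -327.0, 147.0], [574.0, -324.0, 144.0], [598.0, -280.0, 146.0], [598.0, -278.0, 175.0], [596.0, -277.0, 162.0], [600.0, -276.0, 164.0], [593.0, -274.0, 161.0], [587.0, -272.0, 174.0], [590.0, -267.0, 173.0]]
sleeve [[ 565.84138354 -338.82429131   42.3632801 ]
 [ 600.60851838 -263.99290281   89.75940515]]
foot ((588.0946044921875, -300.12518310546875), (89.32440185546875, 119.50436401367188), 0.07149108499288559)
side handle 92 [529.20129004 -27.42388561 157.47806595] [[522.71196711 -74.61321191 147.53855408]
 [536.4724794    4.32402605 160.23505523]]
plate ((529.201416015625, -35.9246826171875), (135.54998779296875, 154.35641479492188), 3.487531900405884) 119.36517718604745
grips 157
[[574.0, -332.0, 1
[... 3907 characters left out ...]
++##+++++....?????....###
380 ??......+++.....+++...........++.+++++....+++++##+++++....????.....###
370 ??.....+++......+++...........++...++++...+++++####+++...?????.?...###
360 ??......#+......+++...........+++..+++++..+++######+++...??????....###
350 ??......+++.....+++............+++..+++++?++++#####++++..??????....###
340 ??......+++....++++............+++..+++++.++++#####++++..??????....###
330 ??.......+++++++++..............++++.+++++++++######+++..????????..###
320 ??........+++++#+................+++.+++++?+++######+++..?????????.###
310 ??................................+++++....+++#####++++..??????....###
300 ??......+..........................++++....+++++##+++++..????.??...###
```

```bash
python3 - <<'E'
from h import *
print(current_tcp_rot())
for yaw in (93.6,-86.4): print(yaw,kin.ik([529,-37,300],[180,0,yaw]))
for yaw in (-14,166): print(yaw,kin.ik([587,-300,300],[180,0,yaw]))
for yaw in (90,-90): print(yaw,kin.ik([530,-455,300],[180,0,yaw]))
manip.goto([529,-37,320],[180,0,-86.4])
print(current_time_s())
p,d,P=snap('wrist','w1.png')
print(np.round(vision.get_calibration('wrist')['extrinsics'],2).tolist())
q=P.reshape(-1,3);q=q[~np.isnan(q[:,0])]
t=q[(q[:,2]>152)&(q[:,2]<168)&(abs(q[:,0]-529)<60)&(abs(q[:,1]+37)<80)];print(len(t),cv2.minAreaRect(t[:,:2].astype(np.float32)),np.percentile(t,[3,50,97],axis=0))
t=q[(q[:,2]>112)&(q[:,2]<126)&(abs(q[:,0]-529)<90)&(abs(q[:,1]+37)<100)];print(len(t),cv2.minAreaRect(t[:,:2].astype(np.float32)),np.percentile(t,[1,50,99],axis=0))
E
```

```text
[1.79999651e+02 2.89887198e-03 1.58291691e+02]
93.6 [-32.11629677  12.08401072  38.08756905 106.03474377  -8.21691749
  64.6302179   12.49008874]
-86.4 [ -59.00656098   25.70399169   78.75101342  107.14515928  -26.96701588
   69.72842303 -147.85659932]
-14 [-12.65943515  32.46237609  55.63696988  88.68295482 -27.51788173
  73.53171995 -57.27960105]
166 [-10.30308212  30.87361638  51.26469078  88.54200584 -24.80215645
  72.59374677 120.50384165]
90 [  8.33919451  34.07377174  46.82824182  82.12238856 -25.08063596
  74.56300866  56.88293179]
-90 [  -3.50495442   48.50815957   76.89951972   82.87800601  -47.07865411
   85.04752766 -107.55573321]
3.7083
[[-1.0, 0.06, 0.02, 535.0], [-0.06, -0.94, -0.33, -118.89], [0.0, -0.33, 0.95, 460.9], [0.0, 0.0, 0.0, 1.0]]
857 ((531.8838500976562, -39.336692810058594), (12.725114822387695, 81.70140075683594), 3.231536626815796) [[524.97525428 -77.79602001 153.45383147]
 [532.17887442 -41.12085743 156.89782386]
 [539.00437148  -1.72865558 158.47884803]]
12431 ((531.8667602539062, -38.478843688964844), (135.89065551757812, 155.625732421875), 3.3677453994750977) [[ 465.23883493 -115.8285321   112.48962944]
 [ 532.54400658  -49.48783707  117.38660054]
 [ 598.98649775   36.91876919  119.18672728]]
```

View pics/w1.png

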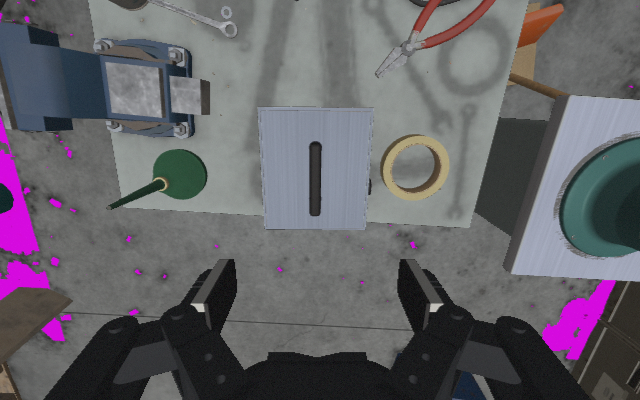

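The lid is centred at about (531,-39) with yaw 3.4° (handle at pixel (315,178)). I'll take one look over the tongs and the patch before grabbing it.

```bash
python3 - <<'E'
from h import *
manip.goto([545,-430,380],[180,0,90])
print(current_time_s(),current_qpos())
p,d,P=snap('wrist','w2.png');np.save('w2.npy',P)
q=P.reshape(-1,3);ok=~np.isnan(q[:,0]);q=q[ok];c=p.reshape(-1,3)[ok].astype(int)
red=(c[:,0]>110)&(c[:,1]<70)&(c[:,2]<80)
m=(abs(q[:,0]-588)<50)&(abs(q[:,1]+300)<60)
t=q[m&(q[:,2]>150)&red]
for s,n in ((t[:,1]>-300,'L'),(t[:,1]<-300,'R')): print(n,s.sum(),np.median(t[s],axis=0),np.percentile(t[s],[5,95],axis=0).tolist())
top=q[m&(q[:,2]>76)&(q[:,2]<90)&(c[:,0]>120)&(c[:,2]<80)&(c[:,1]>90)];print('sleeve',len(top),cv2.minAreaRect(top[:,:2].astype(np.float32)))
H=np.full((30,40),-99.)
ix=((q[:,0]-400)//10).astype(int);iy=((q[:,1]+600)//10).astype(int);o=(ix>=0)&(ix<30)&(iy>=0)&(iy<40)
np.maximum.at(H,(ix[o],iy[o]),q[o,2])
for i in range(29,-1,-1): print(400+10*i,' '.join('%3d'%h for h in H[i][::-1][10:]))
E
```

```text
6.6583 [ 12.21864534  28.29745061  36.41429736  75.77840836 -16.5537473
  81.18278111  47.87030237]
L 83 [ 596.61122912 -273.05678561  170.22232246] [[590.3309919790948, -276.8690851641565, 168.55071131356468], [606.7563992365568, -268.65136589978493, 171.79315727670465]]
R 85 [ 582.93716106 -328.27468369  170.03172927] [[573.7752261109763, -333.3682426783842, 158.34259699022473], [590.5254457618066, -323.06925806417786, 171.43414997206492]]
sleeve 475 ((590.3798217773438, -300.5423278808594), (76.46163940429688, 30.556638717651367), 73.5949935913086)
690   0   0   0  88  90  88 -99 -99 -99  90  89   2   1   0   0   2   3   3   0   0   0   0   0   0   0   0   0   0   0   0
680   0   0   0   1  87  90  89  89  89  88   0   0   0   0   6   4   2   0   0   1   0   0   0   0   0   0   0  44  45  45
670   0   0   0   0   0  83  82  78   0   0   0   0   0   0   0   0   0   0   0   0   0   0   1   0   0   0   0  41  44  44
660   0   0   0   0   0  83  82   0   0   2   0   0   0   0   0   0   0 -99 -99   0   0   0   0   0   0   0   0  43  43  44
650   0   0   0   0  74  79  78   0   0   0   
[... 2477 characters left out ...]
   0   0   0   0   0   0   0   1   0   0   0   0   1   0  45  45  44 -99   1 184
440   5   0   0   0   0   0   0  19  22  22  23  22  23   0   0   0   0   0   0   0   0   0   0   0   0   0   0   0   0 183
430   1  10  22  22  22  22  23  35  25  24  23  23  23   0   0   0   0   0   0   0   1   0   0   0   0   0   0   0   0 166
420   0   0  24  23  24  23  59  63  63  25  24  22  23  18   0   0   0   0   0   0   0   0   0   0   0   0   0   0 153 165
410   0   0  23  23  23  23  37  61  57  23  23  24  23  20   0   0   0   0   0   0   0   0   0   0   0   0   0   0 135 -99
400   0   0  24  24  24  23  24  58  58  23  23  23  23  22   1   2   1   0   0   0   0   0   0   0   0   0   0   0 108 -99
```

View pics/w2.png

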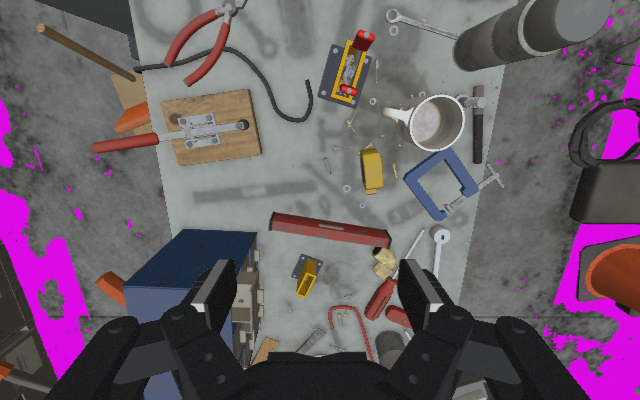

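The patch bounded by the tongs holder, the tape measure (pixel 371,172), the board and the level looks like the clear one. There are small dark bits near (347,188), (363,206) and (327,165), so I'll check those up close.

```bash
python3 - <<'E'
import cv2,numpy as np
a=cv2.imread('pics/w2.png')[85:235,240:400];cv2.imwrite('pics/w2c.png',cv2.resize(a,None,fx=4,fy=4,interpolation=cv2.INTER_CUBIC)[:600])
P=np.load('w2.npy')
for u,v in((347,188),(363,206),(327,165),(303,180),(300,205),(280,190),(270,160),(272,215),(388,235),(380,190),(308,118),(350,205)): print(u,v,np.round(P[v,u]))
E
```

```text
347 188 [ 603. -495.   -2.]
363 206 [ 635. -530.    2.]
327 165 [ 565. -450.    1.]
303 180 [ 520. -479.   -1.]
300 205 [ 513. -530.   -3.]
280 190 [ 475. -499.   -1.]
270 160 [ 459. -441.   -2.]
272 215 [ 461. -541.   22.]
388 235 [ 681. -579.   30.]
380 190 [ 667. -499.   -1.]
308 118 [ 530. -367.   -1.]
350 205 [ 610. -529.   -1.]
```

View pics/w2c.png

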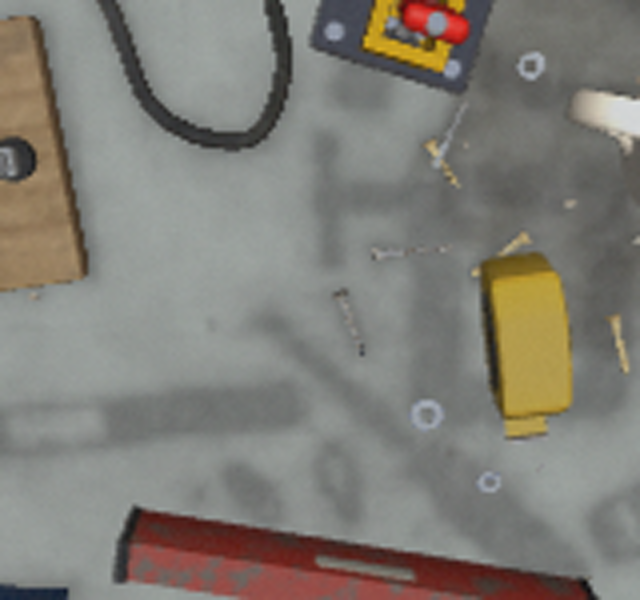

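The patch around (523,-457) is bounded by the board (x<447), the cable (y>-378), the level (y<-541) and the tape measure (x>612). The screws there are tiny, and I'll check them by the contact height when I set the lid down. Now I'll fetch the lid.

```bash
python3 - <<'E'
from h import *
manip.goto([531,-39.5,200],[180,0,93.4])
print(current_time_s(),current_qpos())
manip.move_gripper(50,40)
manip.line_to([531,-39.5,133],vel=100)
print(current_contact_force())
manip.move_gripper(5,45)
print(current_width(),current_grip_force(),current_contact_force(),current_eef_pos())
manip.line_to([531,-39.5,150],vel=60)
print(current_contact_force())
manip.line_to([531,-39.5,270],vel=150)
print(current_width(),current_contact_force())
manip.goto([523,-458,200],[180,0,90])
print(current_time_s(),current_qpos(),current_width(),current_contact_force())
p,d,P=snap('side','s3.png')
for r in vision.trace('lid','side')[:1]:
    q=P[r['pixels']];q=q[~np.isnan(q[:,0])];print(r['confidence'],np.percentile(q,[2,50,98],axis=0))
E
```

```text
8.2917 [-24.63865753  18.74027791  30.92439418 111.61310818 -11.95281636
  52.66824759  15.50655223]
[-0.52213901 -0.19486487  0.50054664]
12.407762875929704 44.77992653846741 [-0.15110669  0.3974004   4.39028506] [531.56430295 -39.4603388  133.65634755]
[-0.13439764  0.23744613 -2.70868004]
12.207785490272611 [ 0.34152466 -0.01173541 -2.62280464]
12.9167 [ 12.34667826  37.1771337   39.67596568  88.41323762 -25.57436748
  63.74835822  57.91770971] 11.914879295892055 [ 0.11528522  0.06207619 -2.33206745]
0.66 [[ 459.4056276  -524.49799448  175.7013212 ]
 [ 519.06640143 -433.35149083  185.81707668]
 [ 581.72929123 -379.72444763  225.31876197]]
```

```bash
python3 - <<'E'
from h import *
manip.line_to([523,-458,50],vel=150)
manip.line_to([523,-458,34],vel=60)
b=current_contact_force()[2];print(b)
for z in np.arange(32,20.5,-1.):
    manip.line_to([523,-458,z],vel=30)
    f=current_contact_force()[2];print(z,round(current_eef_pos()[2],2),round(f,1))
    if f-b>4: break
print(current_time_s())
E
```

```text
-2.4742573545320887
32.0 32.02 -2.8
31.0 31.02 -2.7
30.0 29.94 -3.3
29.0 28.89 -2.7
28.0 27.91 -2.6
27.0 26.91 -2.6
26.0 25.89 -3.1
25.0 24.89 -2.7
24.0 24.76 4.0
16.8333
```

Contact came at the flat-bench height (24.8), so the lid lies flat. Next I'll release it and look into the tank.

```bash
python3 - <<'E'
from h import *
manip.move_gripper(50,45)
manip.line_to([523,-458,120],vel=150)
manip.move_gripper(85)
manip.goto([531,-105,310],[180,0,90])
print(current_time_s())
p,d,P=snap('wrist','w4.png');np.save('w4.npy',P)
rs=vision.trace('nut','wrist')
for r in rs:
    m=r['pixels'];q=P[m];q=q[~np.isnan(q[:,0])];print(r['confidence'],r['box'],np.percentile(q,[2,50,98],axis=0).tolist())
cal=vision.get_calibration('wrist');print(np.round(cal['extrinsics'],3).tolist(),cal['intrinsics'])
q=P.reshape(-1,3);q=q[~np.isnan(q[:,0])]
inn=q[(abs(q[:,0]-531)<60)&(abs(q[:,1]+39)<70)]
print('floor z',np.median(inn[inn[:,2]<35][:,2]))
t=inn[(inn[:,2]>34)&(inn[:,2]<48)];print(len(t),np.percentile(t,[2,50,98],axis=0).tolist())
rim=q[(q[:,2]>108)&(q[:,2]<122)&(abs(q[:,0]-531)<85)&(abs(q[:,1]+39)<95)];print('rim',cv2.minAreaRect(rim[:,:2].astype(np.float32)))
p2,d2,P2=snap('side','s4.png')
for r in vision.trace('lid','side')[:1]:
    q=P2[r['pixels']];q=q[~np.isnan(q[:,0])];print('lid',r['confidence'],np.percentile(q,[2,50,98],axis=0))
a=cv2.imread('pics/w4.png');c=cal;
cv2.imwrite('pics/w4c.png',cv2.resize(a[40:290,190:440],None,fx=2.4,fy=2.4,interpolation=cv2.INTER_CUBIC))
E
```

```text
20.0
0.66 [298.5, 95.8, 23.2, 25.3] [[503.6062353083326, -40.127205832167974, 22.668034755969565], [517.4463263061156, -25.21527817156165, 39.134400560684355], [533.0279644173469, -10.677681883869768, 41.34403300041643]]
[[1.0, 0.002, 0.002, 531.516], [-0.002, 0.945, 0.327, -20.392], [-0.001, -0.327, 0.945, 450.649], [0.0, 0.0, 0.0, 1.0]] [[284.29712017   0.         316.65574777]
 [  0.         284.29712017 202.5282358 ]
 [  0.           0.           1.        ]]
floor z 23.723026175099562
783 [[474.7299659776618, -104.67661416929688, 34.639945133903225], [522.1998595793484, -26.58433222017308, 39.68675128679598], [588.2330146434895, 27.75198277026178, 47.68981456345314]]
rim ((531.3561401367188, -38.30413818359375), (136.6492462158203, 156.04678344726562), 3.2327771186828613)
lid 0.65 [[ 4.58131576e+02 -5.29015909e+02  3.14540655e-01]
 [ 5.16644387e+02 -4.41915061e+02  1.05812084e+01]
 [ 5.71520905e+02 -3.82887048e+02  4.99638941e+01]]
```

View pics/w4c.png

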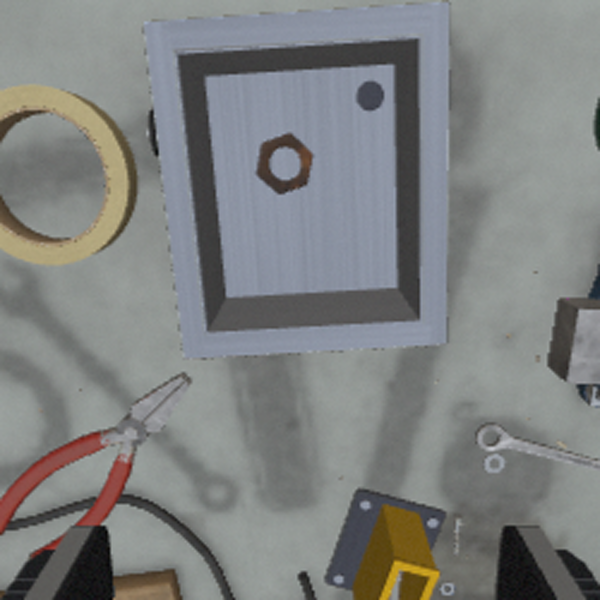

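The open tank holds the nut at crop (285,163), which is full pixel (309,108), and the drain disc at crop (370,96). The lid is down flat on its patch. Next I'll fit the nut's hexagon and check that the tongs are still standing.

```bash
python3 - <<'E'
from h import *
from scipy.optimize import minimize
a=cv2.imread('pics/w4.png')[:,:,::-1].astype(int)
cal=vision.get_calibration('wrist');K=np.array(cal['intrinsics']);T=np.array(cal['extrinsics'])
g=np.arange(-28,28.01,0.5)
gx,gy=np.meshgrid(517.5+g,-25.2+g,indexing='ij')
w=np.stack([gx,gy,np.full_like(gx,40.5)],-1)
c=(w-T[:3,3])@T[:3,:3]
u=K[0,0]*c[...,0]/-c[...,2]+K[0,2];v=K[1,1]*-c[...,1]/-c[...,2]+K[1,2]
br=np.clip(a[...,0]-a[...,2],0,80).astype(np.float32)   # red minus blue
R=cv2.remap(br,u.astype(np.float32),v.astype(np.float32),cv2.INTER_LINEAR)
M=(R>12).astype(np.uint8)
n,lab,st,ce=cv2.connectedComponentsWithStats(M);k=1+np.argmax(st[1:,4]);M=(lab==k).astype(np.uint8)
cn,_=cv2.findContours(M,cv2.RETR_EXTERNAL,cv2.CHAIN_APPROX_NONE);F=np.zeros_like(M);cv2.drawContours(F,cn,-1,1,-1)
print('area',F.sum()*.25,'expect',15*15*2*np.sqrt(3))
best=[]
for s in (1,1.05):
  for yaw in range(0,60,2):
    for cx in np.arange(512,523,1.):
      for cy in np.arange(-31,-19,1.):
        m=np.zeros(gx.shape,bool)|True
        for k in range(3):
            t=np.radians(yaw+30+60*k);m&=abs((gx-cx)*np.cos(t)+(gy-cy)*np.sin(t))<15*s
        best.append(((m&(F>0)).sum()/(m|(F>0)).sum(),s,yaw,cx,cy))
best.sort(reverse=True);print([tuple(np.round(b,3)) for b in best[:6]])
P=np.load('w4.npy');q=P.reshape(-1,3);q=q[~np.isnan(q[:,0])]
t=q[(abs(q[:,0]-588)<45)&(abs(q[:,1]+300)<60)&(q[:,2]>135)&(q[:,2]<190)];print('tongs',len(t),np.percentile(t,[2,50,98],axis=0) if len(t) else 0)
for h in(-15,165):
  for z in (139,260): print(h,z,kin.ik([590,-300.5,z],[180,0,h]))
cv2.imwrite('pics/w4d.png',cv2.resize((F*255).astype(np.uint8),None,fx=3,fy=3))
E
```

```text
area 677.25 expect 779.4228634059947
[(np.float64(0.87), np.float64(1.0), np.float64(18.0), np.float64(520.0), np.float64(-25.0)), (np.float64(0.869), np.float64(1.0), np.float64(20.0), np.float64(520.0), np.float64(-25.0)), (np.float64(0.869), np.float64(1.0), np.float64(22.0), np.float64(520.0), np.float64(-25.0)), (np.float64(0.867), np.float64(1.0), np.float64(16.0), np.float64(520.0), np.float64(-25.0)), (np.float64(0.867), np.float64(1.0), np.float64(24.0), np.float64(520.0), np.float64(-25.0)), (np.float64(0.867), np.float64(1.0), np.float64(26.0), np.float64(520.0), np.float64(-25.0))]
tongs 591 [[ 573.68935947 -325.90981395  135.62538386]
 [ 590.14164691 -274.02111527  154.54315833]
 [ 606.66242862 -267.28404444  171.47153645]]
-15 139 [-13.73730579  46.42791979  58.69516189  96.81652747 -44.05861802
  62.89669472 -46.36753319]
-15 260 [-16.71171002  39.58015885  64.58401607  91.1500252  -36.94997671
  73.20947549 -51.10753901]
165 139 [  4.27587931  35.55503758  28.28430721  95.63743349 -19.94430831
  53.87837618 114.9924452 ]
165 260 [  1.20342108  28.65066658  32.7121282   90.02294472 -16.45294235
  66.18567085 112.41100009]
```

```bash
python3 - <<'E'
from h import *
manip.goto([590,-300.5,240],[180,0,165])
manip.line_to([590,-300.5,139],vel=120)
print(current_time_s(),current_contact_force())
manip.move_gripper(56,30)
print(current_width(),current_grip_force(),current_contact_force(),current_torque())
manip.line_to([590,-300.5,170],vel=60)
print(current_width(),current_grip_force(),current_contact_force(),current_torque())
manip.line_to([590,-300.5,285],vel=100)
print(current_width(),current_grip_force(),current_contact_force(),current_torque(),current_time_s())
p,d,P=snap('side','s5.png')
for r in vision.trace('tongs','side')[:2]:
    q=P[r['pixels']];q=q[~np.isnan(q[:,0])];print(r['confidence'],r['box'],np.percentile(q,[2,50,98],axis=0).tolist())
cv2.imwrite('pics/s5c.png',cv2.resize(cv2.imread('pics/s5.png')[120:260,220:380],None,fx=4,fy=4))
E
```

```text
22.6417 [-0.01748088 -0.55072966 -0.11429977]
56.31362156883453 8.07461477466859 [-1.12262747  0.55347251 11.34439056] [ 0.10936727 -0.05313479 -0.06654702]
55.532466230986664 5.562572940252721 [-0.20013484  0.39631914 -0.46268222] [-0.01196945 -0.00557617  0.01656288]
55.93290541898725 5.5475020094309 [-1.16974926  0.49604598 -0.78651928] [-0.01482678  0.02982039 -0.00830218] 25.0333
0.83 [294.8, 130.4, 13.5, 56.8] [[572.2340062089013, -1186.8214167263113, -0.3428084442203226], [585.5187283666447, -311.8177291329696, 225.20130711412037], [679.5331092456987, -271.002799486363, 312.8643371839247]]
0.51 [253.7, 193.4, 38.9, 29.8] [[656.7903097840303, -409.47410816852505, 6.574314587275885], [712.1451386563355, -341.49858455286017, 62.24162780985438], [754.0378762707253, -328.43711860054185, 90.89101301090176]]
```

View pics/s5c.png

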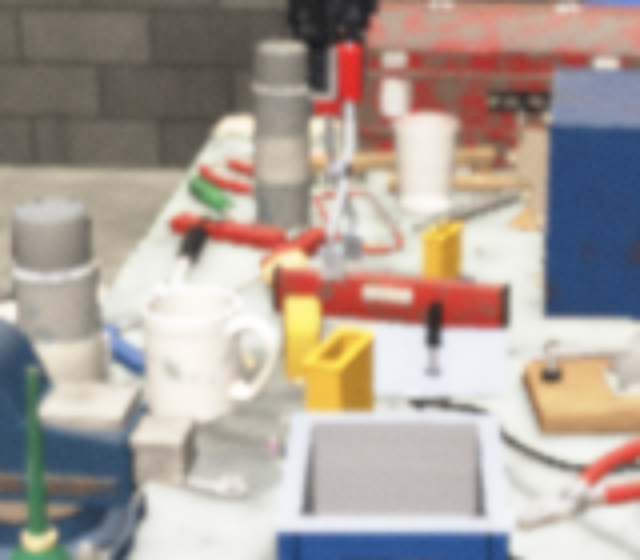

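The tongs are out and upright, and the holder is empty and undisturbed. Next I'll take a second look at the nut from over the tank, at the grasp yaw.

```bash
cat > nut.py <<'E'
from h import *
from scipy.optimize import differential_evolution
def fit(p,T,K,c0):
    g=np.arange(-28,28.01,0.5)
    gx,gy=np.meshgrid(c0[0]+g,c0[1]+g,indexing='ij')
    c=(np.stack([gx,gy,np.full_like(gx,40.5)],-1)-T[:3,3])@T[:3,:3]
    u=K[0,0]*c[...,0]/-c[...,2]+K[0,2];v=K[1,1]*c[...,1]/c[...,2]+K[1,2]
    br=p[...,0].astype(np.float32)-p[...,2]
    R=cv2.remap(br,u.astype(np.float32),v.astype(np.float32),cv2.INTER_CUBIC)
    R=(R-np.median(R)); S=np.clip(R,0,30)-9
    def cost(a):
        m=np.ones(gx.shape,bool)
        r=np.hypot(gx-a[0],gy-a[1])
        for k in range(3):
            t=np.radians(a[2]+30+60*k);m&=abs((gx-a[0])*np.cos(t)+(gy-a[1])*np.sin(t))<15
        return -S[m&(r>9)].sum()
    r=differential_evolution(cost,[(c0[0]-8,c0[0]+8),(c0[1]-8,c0[1]+8),(-10,70)],seed=1,maxiter=150,popsize=20)
    yy=[(y,round(min(cost([r.x[0],r.x[1],y]) for _ in [0]))) for y in range(0,60,5)]
    return r.x,r.fun,yy
E
python3 - <<'E'
from nut import *
cal=vision.get_calibration('wrist')
K=np.array(cal['intrinsics'])
T4=np.array([[1.0, 0.002, 0.002, 531.516], [-0.002, 0.945, 0.327, -20.392], [-0.001, -0.327, 0.945, 450.649],[0,0,0,1]])
print('w4',fit(cv2.imread('pics/w4.png')[:,:,::-1].astype(np.float32),T4,K,[519,-25]))
manip.goto([582,-74,268],[180,0,142])
print(current_time_s(),current_qpos(),current_width(),current_contact_force())
T=np.array(vision.get_calibration('wrist')['extrinsics'])
p,d,P=snap('wrist','w6.png')
print('w6',fit(p.astype(np.float32),T,K,[519,-25]))
a=cv2.imread('pics/w6.png');cv2.imwrite('pics/w6c.png',cv2.resize(a[20:320,150:470],None,fx=2,fy=2,interpolation=cv2.INTER_CUBIC)[:600])
E
```

```text
w4 (array([519.50369159, -25.22756784,  19.6001299 ]), np.float64(-41533.34375), [(0, -37880), (5, -38840), (10, -40009), (15, -41014), (20, -41513), (25, -40519), (30, -39191), (35, -38128), (40, -37437), (45, -36845), (50, -36987), (55, -37246)])
26.0417 [-24.48599809  20.57276823  36.62360356 100.66631563 -13.52444483
  63.17797112  68.49587416] 56.24809109392907 [-1.2103152   0.09107319 -0.67607126]
w6 (array([519.40419683, -25.34412105,  18.78102698]), np.float64(-41011.125), [(0, -37231), (5, -38146), (10, -39344), (15, -40656), (20, -40943), (25, -39899), (30, -38568), (35, -37544), (40, -36821), (45, -36290), (50, -36338), (55, -36584)])
```

View pics/w6c.png

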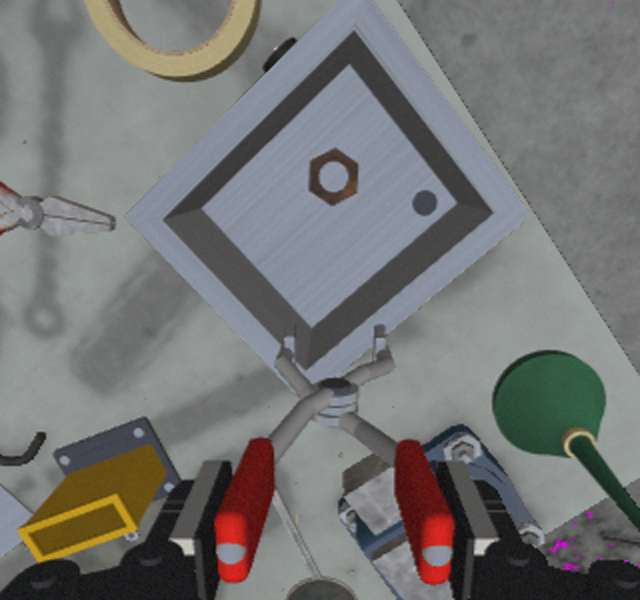

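The nut is at crop (334,177) and its fit agrees between the two views, at (519.4,-25.3) with yaw about 19°. The open jaws are at crop (288,350) and (380,340). I'll check the jaws in the tool frame.

```bash
python3 - <<'E'
from h import *
from scipy.spatial.transform import Rotation as Ro
p,d,P=snap('wrist')
tcp=np.array(current_eef_pos());R=Ro.from_euler('xyz',current_tcp_rot(),degrees=True).as_matrix()
print(tcp,current_tcp_rot())
Q=(P-tcp)@R
q=Q.reshape(-1,3);ok=~np.isnan(q[:,0]);q=q[ok]
m=(abs(q[:,0])<25)&(abs(q[:,1])<45)&(q[:,2]>-30)&(q[:,2]<138)
t=q[m]
for lo in range(-30,138,12):
    s=t[(t[:,2]>=lo)&(t[:,2]<lo+12)]
    for side in(-1,1):
        e=s[s[:,1]*side>0]
        if len(e)>3: print(lo,side,len(e),np.round(np.percentile(e,[5,50,95],axis=0)[:,:2].T,1).tolist())
print('max z',np.percentile(t[:,2],99.5))
E
```

```text
[582.14484222 -76.26855967 268.3280491 ] [-1.79980062e+02  6.70476274e-02  1.41845265e+02]
-30 -1 957 [[-5.3, 8.4, 11.9], [-38.7, -25.1, -18.3]]
-30 1 933 [[-5.6, 8.3, 12.0], [21.0, 28.1, 41.4]]
-18 -1 577 [[-2.1, 10.2, 11.9], [-37.8, -24.0, -17.5]]
-18 1 574 [[-2.8, 9.8, 12.0], [20.2, 26.9, 41.0]]
-6 -1 249 [[-3.5, 10.2, 11.5], [-26.9, -18.1, -16.6]]
-6 1 256 [[-4.2, 9.4, 11.0], [19.4, 20.9, 29.5]]
6 -1 78 [[0.6, 4.6, 11.2], [-22.0, -16.5, -15.0]]
6 1 77 [[-0.8, 2.9, 10.7], [17.8, 19.3, 24.9]]
18 -1 155 [[2.4, 5.7, 7.2], [-17.8, -14.0, -10.5]]
18 1 116 [[-1.9, 1.8, 3.4], [13.5, 16.3, 20.0]]
30 -1 132 [[4.3, 7.6, 9.1], [-13.4, -9.0, -5.3]]
30 1 102 [[-3.3, 0.3, 2.0], [8.7, 11.7, 15.3]]
42 -1 152 [[-3.5, 6.3, 9.6], [-6.6, -2.8, -0.5]]
42 1 274 [[-3.7, 1.9, 8.9], [0.2, 4.6, 9.0]]
54 -1 44 [[6.7, 8.7, 10.0], [-7.2, -4.3, -0.6]]
54 1 96 [[-1.0, 9.0, 10.0], [0.9, 7.0, 10.0]]
66 -1 40 [[-2.6, 0.2, 1.5], [-13.2, -11.2, -8.7]]
66 1 82 [[4.3, 8.4, 9.8], [7.9, 12.4, 16.3]]
78 -1 87 [[-1.1, 1.9, 3.9], [-18.9, -15.0, -10.7]]
78 1 56 [[2.7, 6.2, 8.7], [15.5, 19.2, 23.1]]
90 -1 63 [[0.9, 4.3, 6.0], [-24.2, -21.0, -17.3]]
90 1 43 [[0.8, 4.9, 6.4], [21.9, 25.0, 27.5]]
102 -1 79 [[0.1, 6.2, 11.3], [-23.1, -19.4, -17.0]]
102 1 69 [[2.8, 6.1, 11.1], [20.4, 22.9, 26.0]]
114 -1 27 [[5.1, 11.6, 12.0], [-23.0, -19.6, -17.1]]
114 1 25 [[5.0, 11.1, 11.6], [20.5, 23.3, 26.7]]
126 -1 12 [[11.1, 11.9, 12.2], [-22.4, -20.4, -18.0]]
126 1 19 [[-5.5, 11.4, 11.9], [21.0, 23.4, 26.2]]
max z 127.1488398132973
```

The tongs sit about (2.5,1.7) mm off in the tool frame with no twist, so I'll correct for that. Next: descend, squeeze and lift.

```bash
python3 - <<'E'
from h import *
a=[180,0,139.2]
manip.goto([520.2,-28.2,275],a)
manip.line_to([520.2,-28.2,200],vel=100)
print(current_eef_pos(),current_contact_force(),current_width())
manip.line_to([520.2,-28.2,172],vel=50)
print(current_eef_pos(),current_contact_force())
manip.line_to([520.2,-28.2,160.5],vel=30)
print(current_time_s(),current_eef_pos(),current_contact_force())
manip.move_gripper(38,32)
manip.wait(0.2)
print('closed',current_width(),current_grip_force(),current_contact_force(),current_eef_pos())
E
```

```text
[520.71836898 -28.43971558 200.41176437] [ 0.74705315 -0.0582506  -0.87263316] 56.147477297654596
[520.28771193 -28.31539242 171.97453986] [-0.19469538  0.17695736 -0.05535901]
28.6917 [520.14092532 -28.20214294 160.3890577 ] [ 0.38746694  0.5851134  -1.89501312]
closed 38.09766479621656 12.417714377806988 [ 1.15554324 -2.35014951 17.01539959] [524.17671427 -29.7314936  164.01805638]
```

It closed to 38 mm, past the expected 45, and the tips are pressing down, so the grasp missed or slipped. I'll open slightly, raise and look.

```bash
python3 - <<'E'
from h import *
p,d,P=snap('wrist','w7.png')
manip.move_gripper(56,32)
print(current_width(),current_grip_force(),current_contact_force(),current_eef_pos())
manip.line_to([520.2,-28.2,205],vel=80)
print(current_width(),current_grip_force(),current_contact_force(),current_eef_pos(),current_time_s())
p2,d,P=snap('wrist','w8.png');np.save('w8.npy',P)
f=lambda p:cv2.resize(p[100:350,210:420,::-1],None,fx=1.85,fy=1.85,interpolation=cv2.INTER_CUBIC)
cv2.imwrite('pics/w78.png',np.hstack([f(p),f(p2)]))
E
```

```text
55.98525530712088 5.46181354788132 [ 0.62310749  0.24750645 -0.6716541 ] [519.84655415 -27.97126795 160.11685827]
56.39102936456876 5.537602288532071 [-0.73848153  0.22453316 -1.50200344] [519.95101965 -28.02331577 204.92299902] 30.2833
```

View pics/w78.png

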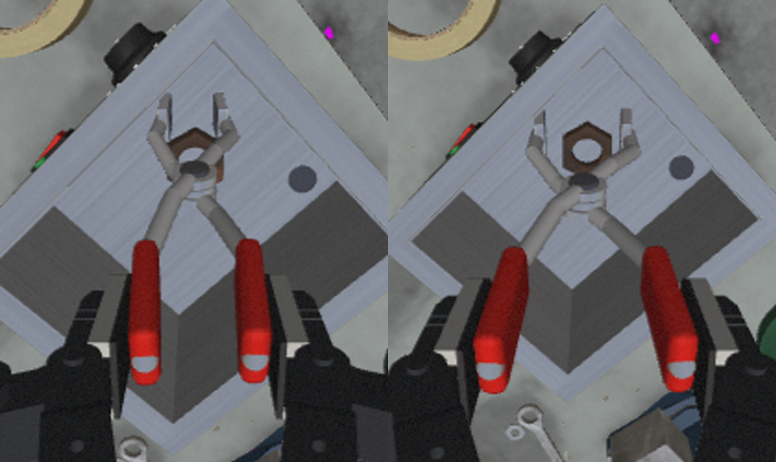

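```bash
cat > jaw.py <<'E'
from nut import *
from scipy.spatial.transform import Rotation as Ro
def look(c0,save=None):
    T=np.array(vision.get_calibration('wrist')['extrinsics']);K=np.array(vision.get_calibration('wrist')['intrinsics'])
    tcp=np.array(current_eef_pos());R=Ro.from_euler('xyz',current_tcp_rot(),degrees=True).as_matrix()
    p,d,P=snap('wrist',save)
    x,f,_=fit(p.astype(np.float32),T,K,c0)
    nl=(np.array([x[0],x[1],41])-tcp)@R
    print('nut',np.round(x,1),round(f),'in tool',np.round(nl,1),'tcp',np.round(tcp,1),np.round(current_tcp_rot(),2))
    q=((P-tcp)@R).reshape(-1,3);q=q[~np.isnan(q[:,0])]
    t=q[(abs(q[:,0])<45)&(abs(q[:,1])<35)]
    for lo in range(-30,140,10):
        s=t[(t[:,2]>=lo)&(t[:,2]<lo+10)]
        for side in(-1,1):
            e=s[s[:,1]*side>0]
            if len(e)>3: print(lo,side,len(e),np.round(np.percentile(e,[5,50,95],axis=0)[:,:2].T,1).tolist())
E
python3 - <<'E'
from jaw import *
look([519.4,-25.3])
E
```

```text
nut [517.8 -23.6  19.6] -27897 in tool [  4.3   2.2 163.6] tcp [519.8 -28.1 204.6] [-1.7996e+02 -4.0000e-02  1.3921e+02]
-30 -1 607 [[-5.7, 10.4, 12.0], [-32.3, -23.6, -18.5]]
-30 1 639 [[-6.9, 10.1, 11.9], [20.7, 25.0, 33.7]]
-20 -1 460 [[-0.7, 11.5, 13.2], [-32.3, -22.5, -18.0]]
-20 1 454 [[-1.1, 11.5, 13.0], [19.9, 24.1, 33.7]]
-10 -1 315 [[0.8, 12.0, 14.9], [-31.4, -20.2, -17.4]]
-10 1 315 [[0.2, 11.9, 14.8], [19.1, 22.2, 32.7]]
0 -1 125 [[0.3, 14.3, 15.9], [-23.8, -18.1, -17.0]]
0 1 142 [[-0.2, 14.4, 15.8], [18.6, 19.7, 25.3]]
10 -1 129 [[7.4, 11.3, 13.3], [-19.8, -16.6, -14.0]]
10 1 99 [[5.9, 9.1, 11.0], [15.2, 17.8, 20.3]]
20 -1 140 [[11.1, 14.0, 16.3], [-17.8, -13.5, -10.7]]
20 1 104 [[6.1, 10.0, 10.9], [11.9, 14.6, 18.3]]
30 -1 134 [[14.0, 17.2, 19.3], [-13.8, -9.6, -5.9]]
30 1 100 [[6.6, 10.2, 11.3], [7.7, 10.7, 14.3]]
40 -1 173 [[8.0, 17.8, 21.3], [-7.4, -3.3, -0.6]]
40 1 247 [[7.8, 12.6, 20.6], [0.1, 3.6, 8.5]]
50 -1 72 [[8.8, 21.2, 22.9], [-8.5, -5.0, -0.7]]
50 1 106 [[11.6, 20.9, 22.9], [0.8, 5.8, 8.8]]
60 -1 22 [[11.8, 14.0, 21.3], [-11.8, -10.9, -5.2]]
60 1 84 [[20.0, 22.8, 24.1], [3.8, 8.4, 12.3]]
70 -1 79 [[13.2, 16.5, 18.6], [-17.0, -13.5, -9.7]]
70 1 65 [[20.4, 24.0, 25.3], [10.1, 14.1, 17.6]]
80 -1 93 [[16.6, 20.0, 38.0], [-31.5, -19.0, -14.1]]
80 1 53 [[20.0, 23.9, 25.2], [16.1, 19.6, 22.5]]
90 -1 333 [[22.2, 38.2, 44.8], [-34.4, -27.3, -19.3]]
90 1 55 [[20.7, 24.8, 44.9], [20.5, 24.6, 34.4]]
100 -1 82 [[22.7, 26.6, 32.1], [-25.2, -21.4, -19.1]]
100 1 79 [[23.7, 26.8, 32.4], [18.6, 21.1, 24.8]]
110 -1 38 [[18.1, 32.6, 34.2], [-25.8, -21.2, -18.8]]
110 1 43 [[20.1, 27.6, 34.0], [18.0, 19.8, 24.6]]
120 -1 10 [[24.8, 34.4, 35.2], [-21.7, -20.5, -19.7]]
120 1 25 [[28.3, 34.7, 35.9], [18.6, 20.6, 23.2]]
```

The tongs have tipped about 9° about the finger axis: the tips hit the floor as the pads swung forward while closing. The nut has hardly moved. I'll tilt the tool by the same angle so the tongs are upright again, then re-measure.

```bash
cat > til.py <<'E'
from nut import *
from scipy.spatial.transform import Rotation as Ro
YAW=139.2
def pose(tip,th,tipt,yaw=YAW):
    R=Ro.from_euler('xyz',[180,0,yaw],degrees=True)*Ro.from_euler('y',-th,degrees=True)
    return (np.array(tip)-R.apply(tipt)).tolist(), R.as_euler('xyz',degrees=True).tolist()
def look(c0,th,tipt,save=None,tab=True):
    cal=vision.get_calibration('wrist');T=np.array(cal['extrinsics']);K=np.array(cal['intrinsics'])
    tcp=np.array(current_eef_pos());R=Ro.from_euler('xyz',current_tcp_rot(),degrees=True).as_matrix()
    p,d,P=snap('wrist',save)
    x,f,_=fit(p.astype(np.float32),T,K,c0)
    tip=tcp+R@np.array(tipt); R0=Ro.from_euler('xyz',[180,0,YAW],degrees=True).as_matrix()
    print('tip',np.round(tip,1),'nut',np.round(x,1),round(f),'nut rel tip',np.round((np.array([x[0],x[1],25])-tip)@R0,1))
    q=((P-tip)@R0).reshape(-1,3);q=q[~np.isnan(q[:,0])]
    t=q[(abs(q[:,0])<22)&(abs(q[:,1])<35)&(q[:,2]<8)]
    if tab:
      for lo in list(range(-170,-120,10))+list(range(-40,10,6)):
        s=t[(t[:,2]>=lo)&(t[:,2]<lo+(10 if lo<-100 else 6))]
        for side in(-1,1):
            e=s[s[:,1]*side>0]
            if len(e)>3: print(lo,side,len(e),np.round(np.percentile(e,[5,50,95],axis=0)[:,:2].T,1).tolist())
E
python3 - <<'E'
from til import *
th=9.3;tt=[2.7+150*np.sin(np.radians(th)),0,-19+150*np.cos(np.radians(th))]
a,o=pose([519,-24.7,80],th,tt);print(a,o,kin.ik(a,o))
manip.line_to(a,o,vel=60)
print(current_width(),current_contact_force(),current_time_s())
look([518.6,-24.5],th,tt,'w9.png')
E
```

```text
[523.3413538019402, -28.447356078774074, 211.6860717052497] [180.0, 9.300000000000006, 139.2] [-38.25034978  13.87029282  39.20054519 117.76568713  -3.71989989
  44.41494582  51.28453339]
55.892290001716376 [-0.34217286 -0.51076891 -0.46309361] 30.6917
tip [517.7 -23.1  79.7] nut [518.2 -24.   18.4] -43025 nut rel tip [-0.9 -0.4 54.7]
-170 -1 1021 [[-8.1, 4.1, 11.7], [-31.8, -25.7, -19.4]]
-170 1 968 [[-8.4, 3.7, 11.7], [21.9, 28.3, 33.5]]
-160 -1 562 [[-5.2, 8.0, 10.1], [-32.0, -23.0, -18.4]]
-160 1 561 [[-5.6, 8.0, 10.3], [20.6, 25.3, 34.1]]
-150 -1 447 [[-5.7, 7.3, 8.6], [-32.3, -22.9, -17.8]]
-150 1 454 [[-5.2, 7.3, 8.7], [19.9, 24.5, 34.0]]
-140 -1 306 [[-6.8, 6.3, 7.5], [-31.5, -20.3, -17.3]]
-140 1 303 [[-7.0, 6.4, 7.7], [19.2, 22.2, 33.2]]
-130 -1 125 [[-7.3, 6.1, 7.2], [-23.7, -18.7, -17.0]]
-130 1 136 [[-7.4, 6.0, 7.0], [18.6, 20.1, 25.1]]
-40 -1 38 [[-8.9, -6.2, -5.4], [-25.5, -22.9, -18.1]]
-40 1 28 [[-8.8, -5.3, -3.6], [20.7, 23.8, 25.9]]
-34 -1 23 [[-7.3, -5.7, -5.1], [-26.3, -23.0, -20.4]]
-34 1 14 [[-6.9, -5.4, -4.6], [20.6, 23.4, 26.1]]
-28 -1 22 [[-7.7, -5.8, -5.2], [-25.6, -22.5, -19.9]]
-28 1 23 [[-7.6, -5.7, -5.1], [19.5, 22.1, 25.5]]
-22 -1 71 [[-13.0, -4.7, -0.3], [-24.1, -20.3, -18.7]]
-22 1 65 [[-11.8, -4.7, -0.2], [18.1, 19.8, 23.6]]
-16 -1 13 [[-6.8, -0.6, -0.2], [-25.1, -21.7, -19.4]]
-16 1 16 [[-8.3, -0.8, -0.3], [18.4, 21.0, 25.3]]
-10 -1 12 [[-2.5, -1.1, -0.4], [-24.0, -22.5, -19.8]]
-10 1 15 [[-2.2, -0.9, -0.4], [18.6, 20.6, 23.3]]
-4 -1 9 [[-3.6, -1.6, -0.8], [-24.1, -22.4, -20.2]]
-4 1 11 [[-2.2, -1.4, -0.9], [19.0, 21.7, 23.8]]
```

```bash
python3 - <<'E'
from til import *
th=5.6;tt=[2.7+150*np.sin(np.radians(th)),0,-19+150*np.cos(np.radians(th))]
a,o=pose([518.4,-24.2,80],th,tt)
manip.line_to(a,o,vel=40);manip.wait(0.3)
print(current_width(),current_contact_force(),current_time_s())
look([518.6,-24.5],th,tt,'w10.png')
E
```

```text
56.11936678871594 [ 0.19646672  0.33696727 -0.7301377 ] 31.2917
tip [518.2 -24.1  79.9] nut [518.3 -24.1  19.3] -42969 nut rel tip [-0.   0.1 54.9]
-170 -1 988 [[-8.5, 3.8, 11.0], [-31.7, -25.4, -19.4]]
-170 1 933 [[-8.7, 3.3, 10.9], [21.9, 27.8, 33.4]]
-160 -1 560 [[-5.9, 8.5, 10.1], [-32.2, -23.5, -18.4]]
-160 1 573 [[-6.0, 8.4, 10.0], [20.7, 25.0, 33.9]]
-150 -1 446 [[-3.9, 8.5, 9.6], [-32.2, -22.5, -17.8]]
-150 1 447 [[-4.4, 8.5, 9.6], [20.0, 24.4, 33.8]]
-140 -1 311 [[-4.3, 8.2, 10.1], [-31.4, -20.2, -17.3]]
-140 1 310 [[-4.4, 8.1, 10.3], [19.1, 21.9, 32.9]]
-130 -1 122 [[-3.6, 9.4, 10.4], [-23.5, -18.5, -16.9]]
-130 1 126 [[-4.3, 9.3, 10.7], [18.6, 20.2, 25.4]]
-40 -1 45 [[4.4, 7.0, 8.4], [-25.1, -22.5, -18.8]]
-40 1 25 [[4.1, 7.8, 9.5], [20.3, 23.6, 25.6]]
-34 -1 22 [[5.0, 8.0, 8.9], [-26.2, -23.2, -20.2]]
-34 1 19 [[6.8, 8.4, 8.8], [20.5, 23.9, 26.0]]
-28 -1 21 [[6.0, 8.4, 9.2], [-25.2, -21.7, -19.7]]
-28 1 22 [[6.3, 8.6, 9.1], [19.4, 21.9, 25.3]]
-22 -1 79 [[1.5, 10.2, 14.9], [-24.6, -20.9, -18.6]]
-22 1 69 [[3.1, 10.4, 14.8], [18.6, 20.5, 24.2]]
-16 -1 15 [[8.8, 14.7, 15.2], [-25.2, -22.2, -19.4]]
-16 1 19 [[3.2, 14.7, 15.2], [18.3, 20.7, 24.7]]
-10 -1 14 [[8.2, 15.3, 15.9], [-24.0, -21.4, -19.3]]
-10 1 15 [[4.0, 15.3, 15.8], [18.8, 21.2, 23.9]]
-4 -1 10 [[11.0, 15.5, 15.9], [-24.2, -22.2, -20.0]]
-4 1 14 [[5.3, 15.6, 16.1], [19.1, 20.8, 23.6]]
```

The tongs pivot in the pads under quick tilts, so I'll make the correction slowly.

```bash
python3 - <<'E'
from til import *
th=8.2;tt=[2.7+150*np.sin(np.radians(th)),0,-19+150*np.cos(np.radians(th))]
a,o=pose([518.3,-24.1,75],th,tt)
manip.line_to(a,o,vel=8);manip.wait(0.1)
print(current_width(),current_contact_force(),current_time_s())
look([518.6,-24.5],th,tt,'w11.png')
E
```

```text
56.17081859786402 [-0.24321148 -0.20705597 -1.20274751] 32.1917
tip [518.5 -24.2  75.1] nut [517.3 -23.   20. ] -43070 nut rel tip [ 1.7  0.1 50.1]
-170 -1 1008 [[-7.9, 4.6, 11.9], [-31.9, -25.8, -19.5]]
-170 1 970 [[-7.9, 4.5, 11.9], [21.9, 28.1, 33.7]]
-160 -1 567 [[-4.4, 8.9, 10.6], [-32.3, -23.3, -18.5]]
-160 1 564 [[-4.6, 8.7, 10.5], [20.6, 25.1, 33.9]]
-150 -1 450 [[-4.0, 8.4, 9.5], [-32.4, -22.7, -18.0]]
-150 1 451 [[-4.6, 8.3, 9.5], [19.9, 24.3, 33.7]]
-140 -1 313 [[-4.9, 7.8, 9.5], [-31.4, -20.4, -17.4]]
-140 1 310 [[-4.7, 7.7, 9.5], [19.1, 22.1, 32.9]]
-130 -1 125 [[-4.5, 8.5, 9.5], [-23.5, -18.7, -17.0]]
-130 1 136 [[-5.5, 8.4, 9.7], [18.6, 20.4, 25.2]]
-40 -1 43 [[-1.5, 1.8, 3.0], [-25.1, -22.5, -18.0]]
-40 1 28 [[-1.0, 2.9, 4.4], [19.6, 23.5, 25.3]]
-34 -1 22 [[0.0, 2.8, 3.6], [-26.2, -23.8, -20.5]]
-34 1 19 [[0.8, 2.9, 3.5], [20.6, 24.0, 26.1]]
-28 -1 24 [[0.2, 2.8, 3.5], [-25.0, -21.5, -19.7]]
-28 1 23 [[0.6, 2.8, 3.6], [19.4, 21.9, 25.4]]
-22 -1 73 [[-4.8, 4.0, 8.7], [-24.7, -20.2, -18.7]]
-22 1 62 [[-3.0, 4.6, 8.8], [18.6, 20.4, 23.2]]
-16 -1 20 [[2.3, 8.6, 9.1], [-25.5, -22.2, -19.4]]
-16 1 21 [[-3.4, 8.7, 9.0], [18.3, 20.9, 24.7]]
-10 -1 13 [[1.7, 8.7, 9.2], [-24.1, -21.8, -19.4]]
-10 1 17 [[-2.2, 8.6, 8.9], [18.8, 21.1, 23.8]]
-4 -1 12 [[5.2, 8.7, 9.1], [-24.2, -21.8, -20.0]]
-4 1 13 [[-2.0, 8.9, 9.1], [19.1, 20.6, 23.4]]
```

The tongs are upright again, with the jaws centred on the nut within about 1.5 mm. I'll descend gently, higher this time, and squeeze in steps while watching the force.

```bash
python3 - <<'E'
from til import *
th=8.2;tt=[2.7+150*np.sin(np.radians(th)),0,-19+150*np.cos(np.radians(th))]
a,o=pose([518,-23.8,33.5],th,tt)
manip.line_to(a,o,vel=30);manip.wait(0.1)
print(current_width(),current_contact_force(),current_eef_pos(),current_time_s())
look([518.6,-24.5],th,tt,'w12.png')
for w in (53,50,48,46):
    manip.move_gripper(w,32)
    f=current_contact_force();print(w,round(current_width(),1),round(current_grip_force(),1),np.round(f,1),np.round(current_eef_pos(),1))
    if f[2]>7: break
snap('wrist','w13.png');print(current_time_s())
E
```

```text
56.10311681441802 [-1.07127007 -0.22797246 -0.81709887] [522.22059515 -27.25407796 165.26528571] 33.875
tip [518.2 -23.7  33.7] nut [517.3 -23.   15.3] -40539 nut rel tip [ 1.2 -0.   8.7]
-170 -1 997 [[-7.9, 4.8, 12.0], [-32.0, -25.8, -19.6]]
-170 1 955 [[-7.7, 4.5, 11.9], [21.7, 28.0, 33.7]]
-160 -1 562 [[-4.8, 8.8, 10.6], [-32.4, -23.6, -18.6]]
-160 1 562 [[-5.0, 8.7, 10.5], [20.6, 25.3, 33.9]]
-150 -1 462 [[-3.8, 8.4, 9.6], [-32.2, -22.6, -18.0]]
-150 1 463 [[-4.8, 8.4, 9.5], [19.8, 24.2, 33.9]]
-140 -1 306 [[-5.0, 7.8, 9.6], [-31.5, -20.5, -17.4]]
-140 1 307 [[-4.7, 7.6, 9.5], [19.1, 22.0, 32.8]]
-130 -1 125 [[-4.5, 8.6, 9.7], [-23.7, -18.9, -17.1]]
-130 1 140 [[-5.4, 8.4, 9.6], [18.5, 20.1, 25.1]]
-40 -1 39 [[-0.9, 1.7, 3.0], [-25.2, -22.6, -18.1]]
-40 1 26 [[-0.8, 2.8, 4.4], [20.1, 23.5, 24.7]]
-34 -1 27 [[0.6, 2.7, 3.5], [-26.2, -23.6, -20.2]]
-34 1 21 [[-0.1, 2.8, 3.5], [20.6, 23.8, 26.0]]
-28 -1 18 [[0.3, 2.7, 3.6], [-25.3, -22.0, -19.8]]
-28 1 19 [[0.6, 2.7, 3.6], [19.3, 21.9, 25.4]]
-22 -1 77 [[-4.9, 3.8, 8.9], [-24.8, -20.9, -18.7]]
-22 1 65 [[-3.1, 4.5, 8.6], [18.5, 20.4, 23.8]]
-16 -1 19 [[1.3, 8.5, 9.2], [-25.5, -22.3, -19.0]]
-16 1 22 [[-2.4, 8.4, 9.4], [18.2, 20.7, 24.7]]
-10 -1 275 [[-14.6, 1.4, 12.3], [-19.4, -9.2, -0.5]]
-10 1 270 [[-14.3, 0.1, 11.8], [0.5, 9.0, 18.7]]
-4 -1 68 [[-11.0, 8.4, 14.7], [-22.9, -8.0, -0.8]]
-4 1 64 [[-10.9, 8.7, 14.1], [1.5, 6.4, 22.3]]
2 -1 55 [[-11.5, 8.3, 14.6], [-14.1, -6.2, -0.5]]
2 1 56 [[-11.1, 7.3, 14.4], [0.5, 6.4, 15.9]]
53 53.0 5.8 [-0.4 -1.  -1.3] [522.1 -27.3 165.1]
50 50.1 6.1 [ 0.   0.7 -1.5] [522.1 -27.3 165.1]
48 47.7 6.4 [ 0.1  0.2 -1. ] [522.1 -27.3 165.1]
46 46.1 7.1 [ 0.2  0.2 -1.6] [522.1 -27.3 165.1]
34.8417
```

```bash
python3 - <<'E'
from til import *
th=8.2;tt=[2.7+150*np.sin(np.radians(th)),0,-19+150*np.cos(np.radians(th))]
for w in (44.5,43,41,38):
    manip.move_gripper(w,32)
    f=current_contact_force();print(w,round(current_width(),1),round(current_grip_force(),1),np.round(f,1),np.round(current_eef_pos(),1))
    if f[2]>8 or current_grip_force()>25: break
snap('wrist','w14.png')
a,o=pose([518,-23.8,43.5],th,tt)
manip.line_to(a,vel=15)
print(current_width(),current_grip_force(),current_contact_force(),current_time_s())
p=cv2.imread('pics/w14.png');p2,_,_=snap('wrist','w15.png')
f=lambda p:cv2.resize(p[60:350,210:430],None,fx=1.8,fy=1.8,interpolation=cv2.INTER_CUBIC)
cv2.imwrite('pics/w1415.png',np.hstack([f(p),f(p2[:,:,::-1])]))
E
```

```text
44.5 45.0 10.1 [ 0.1  0.7 -0.2] [522.1 -27.4 165.1]
43 43.6 26.8 [-0.6 -0.4  3.2] [522.2 -27.5 165.4]
43.86518605754182 26.304122507572174 [-0.40123586 -0.14691651 -2.13679706] 36.1417
```

View pics/w1415.png

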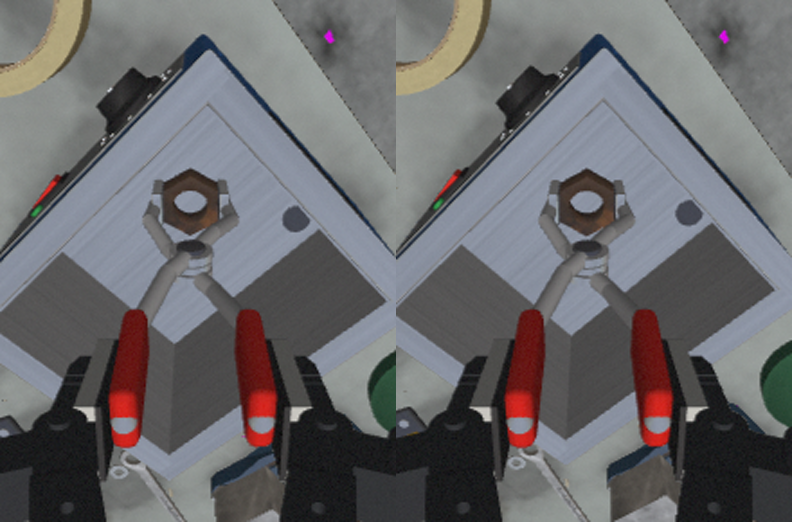

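The nut is held by two flats (crop 587,200) and moves up with the tongs relative to the drain disc. Now I'll lift it above the rim.

```bash
python3 - <<'E'
from til import *
th=8.2;tt=[2.7+150*np.sin(np.radians(th)),0,-19+150*np.cos(np.radians(th))]
a,o=pose([519,-25,160],th,tt)
manip.line_to(a,vel=45);manip.wait(0.4)
print(current_width(),current_grip_force(),current_contact_force(),current_eef_pos(),current_time_s())
p,_,_=snap('side','s16.png');w,_,P=snap('wrist','w16.png')
look([519,-25],th,tt)
R0=Ro.from_euler('xyz',[180,0,YAW],degrees=True).as_matrix()
br=(w[...,0].astype(int)-w[...,2]>25)
q=P[br];q=q[(abs(q[:,0]-519)<35)&(abs(q[:,1]+25)<35)&(q[:,2]>130)&(q[:,2]<185)];print('nut',len(q),np.percentile(q,[5,50,95],axis=0).tolist())
f=lambda a:cv2.resize(a[...,::-1],(390,390),interpolation=cv2.INTER_CUBIC)
cv2.imwrite('pics/f16.png',np.hstack([f(p[130:290,240:400]),f(w[40:350,170:480])]))
E
```

```text
43.36829680403402 26.304945051670074 [-0.07246632  0.01311519 -1.93828089] [523.08754966 -28.50220791 291.58339917] 39.3333
tip [519. -25. 160.] nut [527.  -32.9  45.2] 8948 nut rel tip [-11.3  -0.8 135. ]
-170 -1 817 [[-7.5, 5.1, 11.9], [-29.5, -20.8, -15.2]]
-170 1 764 [[-7.5, 5.1, 11.9], [17.7, 23.1, 31.1]]
-160 -1 812 [[-7.2, 7.0, 10.5], [-32.6, -19.5, -13.1]]
-160 1 805 [[-7.5, 7.1, 10.4], [15.4, 21.2, 33.2]]
-150 -1 491 [[-0.3, 8.1, 9.2], [-32.8, -20.7, -13.1]]
-150 1 487 [[-2.6, 8.0, 9.2], [15.2, 22.5, 33.8]]
-140 -1 273 [[-3.3, 7.8, 9.2], [-29.8, -17.6, -13.3]]
-140 1 282 [[-3.1, 7.7, 9.1], [15.2, 19.4, 29.1]]
-130 -1 158 [[-4.1, 8.2, 9.2], [-20.5, -15.8, -13.3]]
-130 1 158 [[-4.7, 8.2, 9.2], [15.1, 17.7, 22.1]]
-40 -1 39 [[-2.1, 0.6, 1.5], [-20.0, -17.2, -13.1]]
-40 1 29 [[-0.4, 3.2, 4.9], [14.5, 18.4, 20.4]]
-34 -1 39 [[-1.1, 1.5, 2.6], [-22.4, -20.2, -16.0]]
-34 1 20 [[-1.0, 2.7, 3.9], [17.7, 21.0, 22.6]]
-28 -1 21 [[0.3, 2.7, 3.2], [-22.5, -19.0, -16.4]]
-28 1 19 [[-0.0, 2.2, 3.1], [16.7, 20.8, 23.6]]
-22 -1 21 [[-0.5, 2.4, 3.1], [-22.0, -18.3, -15.9]]
-22 1 20 [[0.1, 2.3, 3.3], [16.1, 17.9, 21.5]]
-16 -1 79 [[-6.5, 3.4, 8.4], [-19.7, -16.0, -14.3]]
-16 1 72 [[-3.8, 3.9, 8.4], [14.5, 16.2, 20.4]]
-10 -1 258 [[-14.7, 1.5, 12.0], [-14.5, -8.9, -0.5]]
-10 1 255 [[-14.4, 1.7, 11.9], [0.6, 9.0, 14.9]]
-4 -1 74 [[-11.4, 8.2, 14.3], [-17.9, -7.4, -0.5]]
-4 1 69 [[-11.4, 8.1, 14.1], [0.6, 7.2, 17.8]]
2 -1 63 [[-11.4, 8.3, 14.0], [-18.0, -7.4, -0.6]]
2 1 63 [[-11.3, 8.4, 14.0], [0.6, 7.5, 18.1]]
nut 114 [[517.5227726185183, -36.17383243182765, 163.22527860149853], [530.9168322915039, -24.606356609949025, 165.46562944667494], [534.6563207854996, -17.574452608822185, 166.45639619633548]]
```

View pics/f16.png

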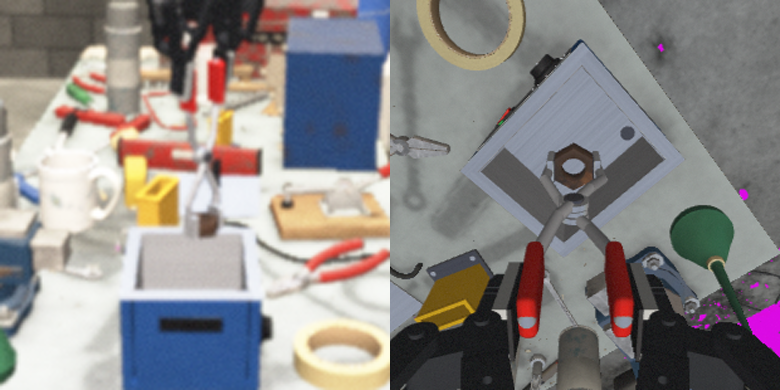

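The nut is held in the upright tongs above the open tank (side crop 200,222), with its bottom at about 150 mm, 35 mm over the rim. Nothing else has been disturbed, so I'm handing in.

```bash
python3 -c "
from cell import *
print(manip.hand_in(), current_time_s())"
```

```text
the job is handed in; nothing more can be done
the job is handed in; nothing more can be done
```

Job handed in at about 40 s of the 54 s allowed: the lid lies flat on the clear patch and the nut is held still in the upright tongs, about 35 mm above the open tank's rim. It took a second try, because on the first the tongs tipped about 9° in the fingers and missed the nut.

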